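# Zero a torsion head and snap its lock cap on

### The job

Turn the ribbed dark ring of the torsion head until its red pointer stands on the red zero mark of the base; only then fit the loose blue cap, mouth down, over the steel stud in the middle of the ring and press it until it clicks over the stud's spring balls. Keep pressing after the click until the cap has pushed the orange sprung collar under it right down, and finish like that: fingers still on the cap and holding it pressed down, the pointer still on zero. Leave the other things where they stand.

Things in the scene. Friction and masses are not known exactly. Their poses are not given: they have to be found in the camera images.
- torsion_head: Torsion head, fixed to the worktop, at a different place and yaw each time: grey round base 120 mm wide, 18 mm high, with a white scale of 30 divisions (12 degrees each). Origin: centre of its underside; z up; the red zero mark is on its -x side. On its upright axis: the dark ribbed bezel, 56 mm wide, 19 to 45 mm above the worktop, then the orange collar, 37 mm wide, and the steel stud.
- zero_mark (a point): Middle of the red zero mark on the base, 47 mm from the head's axis, 19 mm above the worktop.
- pointer_tip (a point): Tip of the red pointer, which sticks out of the foot of the bezel 40.5 mm from the axis, 20.5 mm above the worktop. It turns with the bezel.
- bezel_grip (a point): On the head's axis, 40 mm above the worktop: the height at which to grip the bezel across its 56 mm, from above, fingers on both sides of it (the stud then stands between the fingers, 36 mm higher than this point).
- bezel (a joint): Angle of the dark ribbed bezel, rad: 0 with the pointer on the zero mark, positive anticlockwise seen from above. It starts between 0.45 and 1.25, so turn it clockwise seen from above. Light friction (0.06 N m); it stays where it is left. On zero means within half a division (0.105 rad).
- stud_top (a point): Tip of the steel stud, on the head's axis, 76 mm above the worktop. The stud is 23 mm wide up to 62 mm above the worktop and tapers from there to 10 mm at 74 mm. Four brass spring balls stand 3 mm out of its side, centres 56 mm above the worktop.
- collar (a joint): How far the orange sprung collar round the foot of the stud is pressed down, m: 0 free (top 50 mm above the worktop; 3 N needed to start it), 0.004 right down at its stop (9 N).
- cap_center (a point): Centre of the loose blue cap: 38 mm wide, 44 mm tall, 60 g, mouth down on the worktop; open 34 mm deep, inner lip 25.5 mm wide at the rim. On the stud it is 80 mm above the worktop when the lip meets the balls; the push rises to 5 to 10 N, then (click, about 76 mm) the balls pull the cap down; collar met at 72, its stop at 68 mm, the rim then 1 mm over the bezel: keep fingertips above the rim.
- weight_500g_center (a point): Bystander, to be left alone: a brass 500 g weight, 38 mm wide, 52 mm tall. The point lies at its centre, half-way up.
- weight_200g_center (a point): Bystander, to be left alone: a brass 200 g weight, 29 mm wide, 38 mm tall. The point lies at its centre, half-way up.
- cone_center (a point): Bystander, to be left alone: a steel cone standing on its base, 30 mm wide, 40 mm tall. The point lies at its centre, half-way up.
- watch_center (a point): Bystander, to be left alone: a black stopwatch lying flat, 74 x 61 x 17 mm. The point lies at its centre, half-way up.
Things that resemble listed ones, but are neither listed nor needed, are in the scene too. There is more than one size of the part that bears cap_center; the job needs the smaller.

How it is judged (in metres and radians):
On the way, in this order (a step that is already met when the one before it is completed fails the run):
1. the pointer is on zero while the cap is still off the stud (value of joint bezel between -0.105 and 0.105 rad and horizontal distance between cap_center and stud_top above 0.05 m), for 0.2 s.
2. the cap has clicked onto the stud, the pointer on zero (value of joint bezel between -0.105 and 0.105 rad and z of cap_center in the frame of torsion_head below 0.0728 m and horizontal distance between cap_center and stud_top below 0.004 m and angle between cap_center's own z axis and vertical below 0.12 rad), for 0.1 s.
At the end, for the whole second after the job is handed in: The bezel reads zero within half a division (0.105 rad); the cap sits upright (0.12 rad) on the stud within 4 mm of its axis, clicked on, and is held down so that the collar is pressed more than 2.5 of its 4 mm; the fingers still press on the cap with over 1.5 N and the cap is still (all of step 2 and value of joint collar above 0.0025 m and contact force between the fingers and lock_cap above 1.5 N and linear speed of lock_cap below 0.02 m/s); the arm keeps its last pose, push and grip.
It fails at once if another thing was pushed more than 30 mm or knocked over (distance of any of weight_500g_center, weight_200g_center, cone_center, watch_center from where it was at the start of the episode above 0.03 m or angle between any of weight_500g_center, weight_200g_center, cone_center, watch_center's own z axis and vertical above 0.5 rad).
It also fails if it takes over 58 s, if anything falls off the work surface, if the arm or the gripper's body presses on something with over 40 N, if the wrist force passes 120 N, or if a joint passes its speed limit or range.

### The arm

A 6-joint arm with a two-finger parallel gripper is mounted at the origin on a cart in front of the work surface, level with it; the furniture and walls round the work are solid. World frame = base frame: x ahead of the robot, y to its left, z up, the work surface at z = 0. Lengths are in mm, angles in rad, forces in N, time in s.
With the tool pointing down it reaches from about 350 to 875 mm from the base axis. Payload 4.2 kg.
Tool frame: the origin (TCP) lies at the very end of the fingers, on their centre line; the grasp point (between the pads) lies 19 mm behind it; z points along the fingers, y is the line along which they close (so a half turn about z gives the same grasp; the last joint's range is limited). The gripper opens to 85 mm and grips with 20 to 120 N. Pads are 22 mm wide; open, the fingers measure 114 mm over their backs; the gripper's body (76 mm by 85 mm) begins 54 mm behind the grasp point. The pads swing forward as they close: fully open they stand 13 mm farther back than shut.
Start: joints at [1.49, 0.385, 0.008, 0, -1.194, -0.259], TCP at [208.279, 589.253, 231.312] pointing down, gripper open.
Joint ranges: [-3.14, 3.14], [-1.21, 2.06], [-1.07, 1.41], [-3.16, 2.05], [-2.99, -0.16], [-3.1, 3.1]. Speed limits (rad/s): [2.79, 2.79, 3.14, 3.14, 3.14, 3.14].

### API

Orientations are given as a unit quaternion [x, y, z, w].
In Python, from bench import arm, optics gives the robot as it stands. The module is installed in compiled form; this text tells all that it offers.
- The arm moves only by the tool step_arm, never from a script. Its argument "motion" is a list of rows, each an object with "dr": the turn, a rotation vector about the tool's x, y, z in units of 8 degrees (1.0 is 8 degrees), a list of three; "slide": the shift along the tool's x, y, z in mm, a list of three; "jaw": the finger opening in mm, from 0 to 85.4. A call has exactly 8 rows; each row is the pose to reach, as a shift and turn from the pose commanded when the call began, along the tool's axes at that moment; what a row does not reach only later rows make up. A row lasts 1/8 s, in which the tool goes at most 62.5 mm and 10.7 degrees, less where a joint would pass 70% of its speed; a pose out of reach is approached as far as the arm can. A call with a gripper value outside its range is refused whole. The fingers move at their own pace and stop on an object; the grip force is fixed at half the most. Time passes only in rows, so rows that repeat a pose let the fingers close, or fill a call up. It gives the time, the measured TCP pose, the force, the opening and the grip force at its end, in the units of the state.
- arm.read_state(): the state, without advancing time (a new reading comes with each control period).
- optics.get_image(name): name is "scene" or "top"; returns the picture (384x512x3 uint8, blue, green, red); there is no depth.
- optics.camera_info(name): a dict with "camera_matrix" (3x3 intrinsics, pixels), "k1" (the pictures are not rectified: a ray, as slopes to the right and down, at radius r is drawn at 1 + k1 r^2 times it, then the intrinsics apply), "view" (4x4, takes a point from world to camera coordinates). Camera axes: x right, y up, looking along -z (the intrinsics and any distortion apply to the point x, -y, -z); pixel columns grow to the right and rows downward; lengths in mm; the calibration is good to about 2 mm. A picture is of the moment at which its call begins. camera_info takes no time and is no camera call.
- arm.job_done(): hands the job in; it is judged then, once.
The state is a dict: "clock": time; "joints": joint angles; "joint_vel": joint speeds; "joint_efforts": joint torques, N m; "position": TCP position; "ee_rot": TCP orientation; "contact_force": force on the tool from outside, world axes, zero at the start; "wrist_torque": the same for the moment, N m; "gripper_width": finger opening in mm; "grasp_force": force on a finger pad.
Only numpy, scipy, OpenCV 4.12 (cv2) and the standard library are available. Lean on these libraries where they do the work, as an engineer would, in place of code of your own. Each camera call takes 0.05 s, during which the arm holds its last target. There are 200 camera calls.

## Working session

There is one attempt and no reset: what is moved stays moved. The work goes in short steps, Python scripts to look and compute and a tool call to move; the robot and the scene stay as the last step left them, time stands still between calls to the robot, and variables do not carry over. Pictures are saved under pics/ and viewed, at most 12 in all, crops included, and the job is handed in when it is done.

Besides the shell and the picture viewer there is one more tool, called after "Call:" as name(argument=value, ...) on one line, values as JSON. step_arm: Moves the arm, as the interface text tells. Its arguments: {"type":"object","properties":{"motion":{"type":"array","items":{"type":"object","properties":{"dr":{"type":"array","items":{"type":"number"}},"slide":{"type":"array","items":{"type":"number"}},"jaw":{"type":"number"}}}}},"required":["motion"]}

```bash
mkdir -p pics; cat > h.py <<'E'
import numpy as np, cv2
from bench import arm, optics
def ray(name,u,v):
    c=optics.camera_info(name);K=np.array(c["camera_matrix"]);V=np.array(c["view"]);k=c["k1"]
    d=np.array([(u-K[0,2])/K[0,0],(v-K[1,2])/K[1,1]]);p=d.copy()
    for _ in range(30): p=d/(1+k*(p@p))
    R=V[:3,:3];return -R.T@V[:3,3], R.T@np.array([p[0],-p[1],-1])
def onz(name,u,v,z):
    o,d=ray(name,u,v);return o+d*(z-o[2])/d[2]
def proj(name,P):
    c=optics.camera_info(name);K=np.array(c["camera_matrix"]);V=np.array(c["view"]);k=c["k1"]
    q=V[:3,:3]@np.array(P)+V[:3,3];p=np.array([q[0],-q[1]])/-q[2];p=p*(1+k*(p@p))
    return K[:2,:2]@p+K[:2,2]
E
python3 - <<'E'
from h import *
ims=[]
for n in("scene","top"):
    im=optics.get_image(n);cv2.imwrite(f"pics/{n}0.png",im)
    c=optics.camera_info(n);V=np.array(c["view"]);print(n,np.array(c["camera_matrix"]).round(1).tolist(),c["k1"],(-V[:3,:3].T@V[:3,3]).round(),V[:3,:3].round(2).tolist())
print(arm.read_state())
E
```

```text
scene [[488.2, 0.0, 256.6], [0.0, 488.2, 184.6], [0.0, 0.0, 1.0]] 0.03059830334441668 [  58. 1140.  630.] [[-0.91, -0.42, 0.01], [0.18, -0.36, 0.91], [-0.38, 0.83, 0.41]]
top [[459.5, 0.0, 258.1], [0.0, 459.5, 186.4], [0.0, 0.0, 1.0]] -0.04294630527713093 [ 295.   -7. 1607.] [[0.02, -1.0, 0.01], [0.98, 0.02, 0.18], [-0.18, 0.01, 0.98]]
{'clock': 0.1, 'joints': array([ 1.48959303e+00,  3.85465790e-01,  6.76334752e-03, -4.30172305e-04,
       -1.19402878e+00, -2.58588792e-01]), 'joint_vel': array([ 0.00084782, -0.00220444,  0.00120873,  0.00011286,  0.00123367,
        0.00092096]), 'joint_efforts': array([-1.14885061e-04, -3.93316591e+01,  1.88930798e+01,  4.19794276e+00,
       -2.57381485e-03,  3.06086164e-06]), 'position': array([208.12404829, 588.76749569, 230.34041362]), 'ee_rot': array([ 9.85588452e-01, -1.69157994e-01, -1.13444017e-04,  9.81354763e-04]), 'contact_force': array([ 1.52802824, -0.45998128,  0.03615761]), 'wrist_torque': array([-0.02169046,  0.00973475, -0.00120387]), 'grasp_force': 0.0, 'gripper_width': 85.68883820695446}
```

View pics/scene0.png

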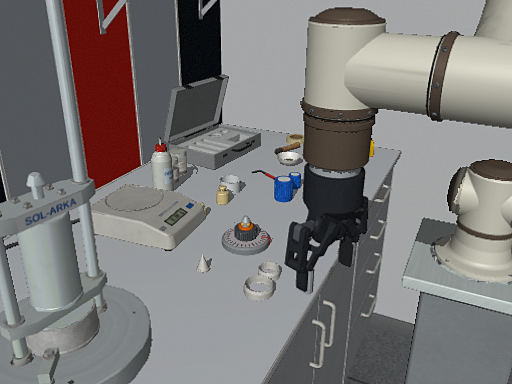

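View pics/top0.png

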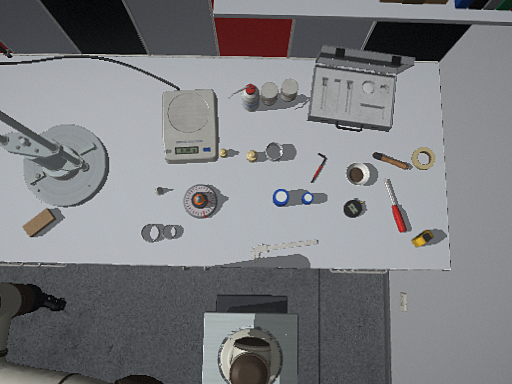

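Candidates for the cap are two blue cylinders, in top at (281,198) large and (307,198) small, and in scene at (283,188) and (295,180). By the description I want the small one. The head is at top (200,201) and scene (246,235).

```bash
python3 - <<'E'
from h import *
s=cv2.imread("pics/scene0.png");t=cv2.imread("pics/top0.png")
def crop(im,x,y,w,h,f): return cv2.resize(im[y:y+h,x:x+w],(w*f,h*f),interpolation=cv2.INTER_CUBIC)
a=np.hstack([crop(s,215,205,64,50,6),crop(s,255,160,64,50,6)])
b=np.hstack([crop(t,168,176,64,50,6),crop(t,262,173,64,50,6)])
cv2.imwrite("pics/crop1.png",np.vstack([a,b])[:,:768])
for n,im in(("scene",s),("top",t)):
    hsv=cv2.cvtColor(im,cv2.COLOR_BGR2HSV)
    for nm,lo,hi in(("blue",(100,130,50),(125,255,255)),("orange",(5,150,120),(20,255,255)),("red",(0,150,90),(4,255,255))):
        k,l,st,ce=cv2.connectedComponentsWithStats(cv2.inRange(hsv,lo,hi),connectivity=8)
        for i in range(1,k):
            if st[i,4]>=(3 if nm=="red" else 8) and 140<ce[i][1]<260 and 170<ce[i][0]<330: print(n,nm,st[i].tolist(),ce[i].round(2), [onz(n,*ce[i],z)[:2].round(1).tolist() for z in (20,44,50)])
E
```

```text
scene blue [274, 173, 27, 29, 503] [286.05 187.83] [[545.5, -125.3], [526.3, -75.5], [521.5, -63.1]]
scene blue [186, 203, 7, 5, 23] [189.17 205.22] [[744.2, 106.4], [717.2, 147.1], [710.5, 157.2]]
scene orange [238, 223, 15, 8, 57] [245.25 226.89] [[547.9, 149.0], [528.6, 188.0], [523.8, 197.8]]
scene red [265, 173, 10, 6, 23] [269.26 175.48] [[630.1, -190.9], [607.6, -138.5], [602.0, -125.4]]
scene red [264, 237, 4, 1, 4] [265.5 237. ] [[480.0, 173.0], [463.4, 211.1], [459.2, 220.6]]
scene red [269, 237, 1, 8, 8] [269.  240.5] [[465.3, 184.8], [449.3, 222.3], [445.3, 231.7]]
top blue [204, 148, 6, 3, 18] [206.5 149. ] [[714.8, 169.2], [708.4, 166.5], [706.8, 165.8]]
top blue [273, 189, 16, 17, 113] [280.17 197.77] [[543.7, -94.6], [539.9, -93.3], [539.0, -93.0]]
top blue [302, 192, 12, 12, 59] [306.46 198.29] [[543.5, -186.7], [539.7, -184.0], [538.8, -183.3]]
top orange [194, 194, 10, 11, 33] [197.55 199.79] [[531.4, 193.7], [527.9, 190.7], [527.0, 189.9]]
top red [314, 166, 8, 12, 20] [317.25 171.25] [[640.9, -225.2], [635.7, -221.9], [634.4, -221.0]]
top red [203, 216, 4, 2, 4] [204.5 216.5] [[473.3, 167.3], [470.6, 164.7], [469.9, 164.0]]
```

View pics/crop1.png

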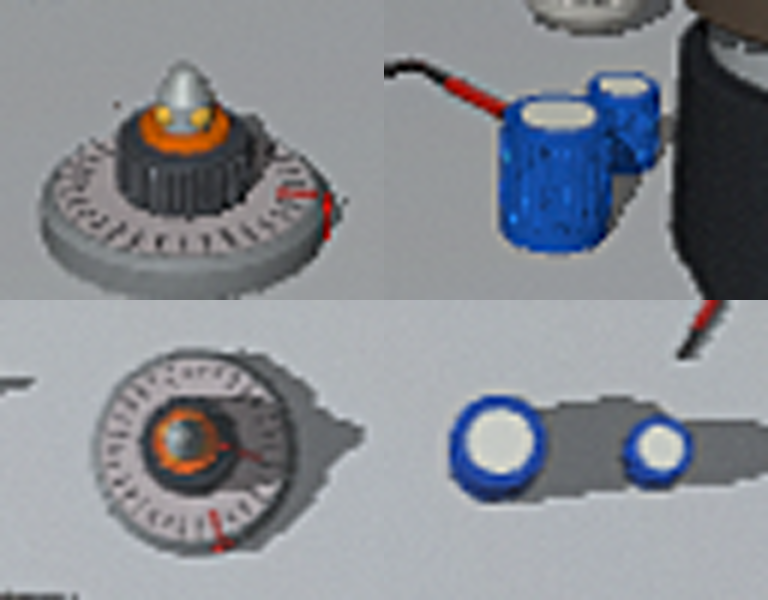

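Top crop: the small cap with its white top is at about (307,198). The large one, at (281,198), is the decoy. The head centre is about (199,199), the red zero mark about (204,215), and the pointer tip about (211,202), some 60° anticlockwise of zero. Next I refine these positions.

```bash
python3 - <<'E'
from h import *
s=cv2.imread("pics/scene0.png");t=cv2.imread("pics/top0.png")
def comp(im,lo,hi,box,z,n,nm):
    x,y,w,h=box;sub=im[y:y+h,x:x+w]
    m=cv2.inRange(cv2.cvtColor(sub,cv2.COLOR_BGR2HSV),lo,hi)
    p=cv2.findNonZero(m)[:,0,:]
    c=p.mean(0)+[x,y]; r=cv2.minEnclosingCircle(p); e=np.array(r[0])+[x,y]
    print(n,nm,len(p),"mean",c.round(2),onz(n,*c,z)[:2].round(1),"circ",e.round(2),round(r[1],2),onz(n,*e,z)[:2].round(1))
comp(t,(0,0,170),(60,60,255),(300,191,15,14),44,"top","small white")
comp(t,(100,130,50),(125,255,255),(296,187,20,20),30,"top","small blue")
comp(s,(0,0,150),(60,70,255),(288,170,10,10),44,"scene","small white")
comp(t,(4,130,90),(22,255,255),(188,188,24,24),50,"top","collar")
comp(s,(4,130,90),(22,255,255),(232,218,28,18),50,"scene","collar")
comp(t,(0,0,0),(180,140,85),(188,188,18,26),45,"top","dark")
comp(t,(0,140,90),(4,255,255),(200,209,9,10),19,"top","zero")
comp(t,(0,110,60),(4,255,255),(204,196,9,9),20,"top","ptr")
print("stud",onz("scene",245.5,215.7,76),onz("top",198.7,198.9,76))
# base rim: hough on scale disc
g=cv2.resize(t[176:226,168:232],None,fx=8,fy=8,interpolation=cv2.INTER_CUBIC)
c=cv2.HoughCircles(cv2.medianBlur(cv2.cvtColor(g,cv2.COLOR_BGR2GRAY),9),cv2.HOUGH_GRADIENT,1,30,param1=80,param2=20,minRadius=110,maxRadius=150)
for q in (c[0][:4] if c is not None else []):
    e=(q[:2]+.5)/8-.5+[168,176];print("hough",e,q[2]/8,onz("top",*e,18)[:2])
E
```

```text
top small white 31 mean [307.55 197.1 ] [ 543.9 -187.7] circ [308. 197.] 3.16 [ 544.3 -189.3]
top small blue 59 mean [306.46 198.29] [ 541.9 -185.5] circ [307.1 197.9] 5.97 [ 543.3 -187.8]
scene small white 28 mean [292.68 173.43] [ 548.8 -186.5] circ [292.5 175. ] 6.02 [ 544.7 -174.4]
top collar 49 mean [198.82 199.61] [527.6 185.6] circ [198.7 199.1] 5.38 [529.4 186.1]
scene collar 78 mean [245.09 226.68] [524.7 197. ] circ [245.  225.5] 7.16 [527.5 191.7]
top dark 117 mean [199.68 200.2 ] [526.4 183.2] circ [196.5 200. ] 10.97 [526.9 194.1]
top zero 5 mean [204.2 215.4] [477.2 168.6] circ [203.67 214.  ] 3.07 [482.1 170.6]
top ptr 4 mean [205.75 200.25] [530.3 165. ] circ [206.  200.5] 2.06 [529.4 164.1]
stud [527.44617397 189.20078741  76.        ] [526.17615469 182.87731223  76.        ]
hough [200.125 201.   ] 17.2375 [527.61082351 184.81455549]
```

```bash
cat >> h.py <<'E'
from scipy.spatial.transform import Rotation as Ro
def plan(x,y,z,yaw):
    s=arm.read_state();R=Ro.from_quat(s["ee_rot"])
    T=Ro.from_euler('z',yaw,degrees=True)*Ro.from_euler('x',180,degrees=True)
    print("slide",R.inv().apply(np.array([x,y,z])-s["position"]).round(1),"dr",((R.inv()*T).as_rotvec(degrees=True)/8).round(2),"t",s["clock"],"yaw",np.degrees(np.arctan2(*R.as_matrix()[1::-1,0])).round(1))
E
python3 - <<'E'
from h import *
C=np.array([528,186]);
for u,v in((211,202),(204,215.2),(203.7,214)):
    p=onz("top",u,v,20)[:2]-C;print(p,np.hypot(*p),np.degrees(np.arctan2(p[1],p[0])))
plan(528,186,170,-98)
E
```

```text
[ -3.52212105 -39.48375416] 39.64053706600944 -95.09753799036687
[-50.20388342 -16.78029319] 52.93399805356105 -161.51815943655546
[-46.03766118 -15.58526624] 48.604184705390566 -161.29734512586563
slide [435.9 272.9  60.9] dr [ 0.01 -0.01  9.82] t 0.1 yaw -19.5
```

Call:
step_arm(motion=[{"slide": [55, 34, 0], "dr": [0, 0, 1.2], "jaw": 85}, {"slide": [109, 68, 0], "dr": [0, 0, 2.4], "jaw": 85}, {"slide": [163, 102, 0], "dr": [0, 0, 3.6], "jaw": 85}, {"slide": [217, 136, 0], "dr": [0, 0, 4.8], "jaw": 85}, {"slide": [271, 170, 10], "dr": [0, 0, 6], "jaw": 85}, {"slide": [325, 204, 25], "dr": [0, 0, 7.2], "jaw": 85}, {"slide": [380, 238, 40], "dr": [0, 0, 8.4], "jaw": 85}, {"slide": [436, 273, 60], "dr": [0, 0, 9.6], "jaw": 85}])

```text
clock: 1.1
position: [516.5, 201.1, 176.9]
ee_rot: [-0.665, 0.746, -0.0, 0.0]
contact_force: [0.4, 1.1, -0.1]
gripper_width: 85.2
grasp_force: 0.0
```

```bash
python3 - <<'E'
from h import *
s=arm.read_state();print(s["position"],s["joints"],s["gripper_width"]);plan(528,186,100,-97)
s=optics.get_image("scene");t=optics.get_image("top")
def crop(im,x,y,w,h,f): return cv2.resize(im[y:y+h,x:x+w],(w*f,h*f),interpolation=cv2.INTER_CUBIC)
cv2.imwrite("pics/c2.png",np.vstack([crop(s,190,155,128,100,6)[:300*2],]))
E
```

```text
[516.50167112 201.06754675 176.92761749] [ 6.63704679e-01  3.11232452e-01 -2.47870241e-01  5.25161956e-06
 -1.01116368e+00 -7.78420325e-01] 85.24639555019006
slide [ 13.7 -13.1  76.9] dr [-0.    0.    0.05] t 1.1 yaw -96.6
```

View pics/c2.png

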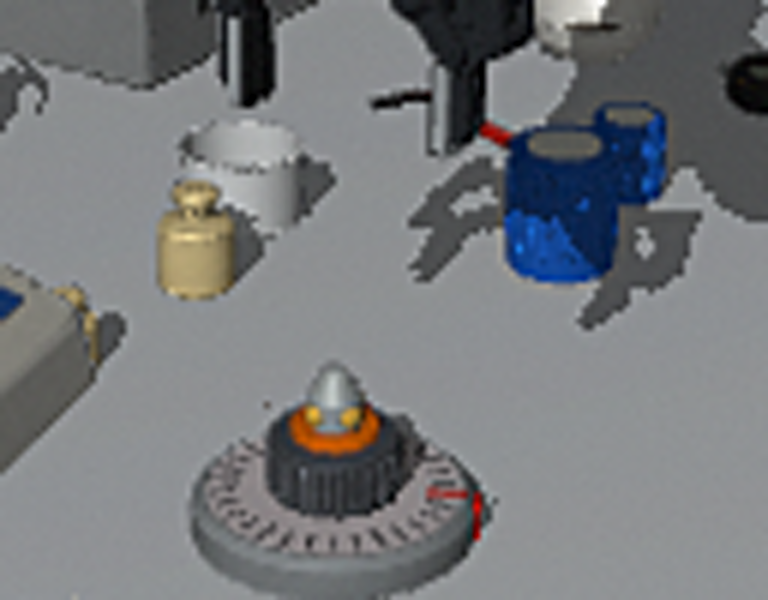

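Call:
step_arm(motion=[{"slide": [0, 0, 20], "dr": [0, 0, 0], "jaw": 85}, {"slide": [0, 0, 50], "dr": [0, 0, 0], "jaw": 85}, {"slide": [0, 0, 80], "dr": [0, 0, 0], "jaw": 85}, {"slide": [0, 0, 110], "dr": [0, 0, 0], "jaw": 85}, {"slide": [0, 0, 130], "dr": [0, 0, 0], "jaw": 85}, {"slide": [0, 0, 146], "dr": [0, 0, 0], "jaw": 85}, {"slide": [0, 0, 146], "dr": [0, 0, 0], "jaw": 85}, {"slide": [0, 0, 146], "dr": [0, 0, 0], "jaw": 85}])

```text
clock: 2.2
position: [515.6, 203.0, 31.7]
ee_rot: [-0.667, 0.745, 0.0, 0.0]
contact_force: [0.0, -0.7, 1.0]
gripper_width: 85.3
grasp_force: 0.1
```

Call:
step_arm(motion=[{"slide": [0, 0, 0], "dr": [0, 0, 0], "jaw": 62}, {"slide": [0, 0, 0], "dr": [0, 0, 0], "jaw": 58}, {"slide": [0, 0, 0], "dr": [0, 0, 0], "jaw": 54}, {"slide": [0, 0, 0], "dr": [0, 0, 0], "jaw": 50}, {"slide": [0, 0, 0], "dr": [0, 0, 0], "jaw": 50}, {"slide": [0, 0, 0], "dr": [0, 0, 0], "jaw": 50}, {"slide": [0, 0, 0], "dr": [0, 0, 0], "jaw": 50}, {"slide": [0, 0, 0], "dr": [0, 0, 0], "jaw": 50}])

```text
clock: 3.2
position: [527.3, 210.1, 39.8]
ee_rot: [-0.67, 0.742, -0.004, 0.016]
contact_force: [11.0, 3.4, 17.3]
gripper_width: 50.1
grasp_force: 8.6
```

The approach stopped short because the rows were rate-limited, so it gripped off-centre. I open the fingers, rise and look again.

Call:
step_arm(motion=[{"slide": [0, 0, 0], "dr": [0, 0, 0], "jaw": 85}, {"slide": [0, 0, 0], "dr": [0, 0, 0], "jaw": 85}, {"slide": [0, 0, 0], "dr": [0, 0, 0], "jaw": 85}, {"slide": [0, 0, -20], "dr": [0, 0, 0], "jaw": 85}, {"slide": [0, 0, -50], "dr": [0, 0, 0], "jaw": 85}, {"slide": [0, 0, -80], "dr": [0, 0, 0], "jaw": 85}, {"slide": [0, 0, -80], "dr": [0, 0, 0], "jaw": 85}, {"slide": [0, 0, -80], "dr": [0, 0, 0], "jaw": 85}])

```text
clock: 4.2
position: [514.5, 202.0, 110.2]
ee_rot: [-0.667, 0.745, 0.0, -0.001]
contact_force: [-0.8, 0.3, 0.2]
gripper_width: 85.4
grasp_force: 0.0
```

```bash
python3 - <<'E'
from h import *
print(arm.read_state()["position"]);plan(528,186,110,-97)
s=optics.get_image("scene");t=optics.get_image("top")
def crop(im,x,y,w,h,f): return cv2.resize(im[y:y+h,x:x+w],(w*f,h*f),interpolation=cv2.INTER_CUBIC)
cv2.imwrite("pics/c3.png",np.hstack([crop(s,215,190,64,70,6),crop(t,168,170,64,70,6)]))
E
```

```text
[514.48827635 201.96600382 110.19680343]
slide [ 14.4 -15.2   0.2] dr [ 0.02 -0.01  0.09] t 4.2 yaw -96.3
```

View pics/c3.png

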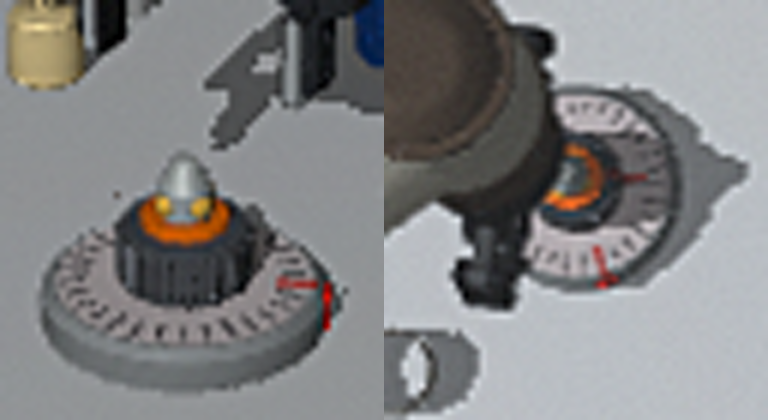

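The head is undisturbed, with the pointer unmoved at about (210,200). The gripper is about 20 mm off to the left. I shift over and check before going down.

Call:
step_arm(motion=[{"slide": [5, -5, 0], "dr": [0, 0, 0], "jaw": 85}, {"slide": [14.5, -15, 0], "dr": [0, 0, 0], "jaw": 85}, {"slide": [14.5, -15, 0], "dr": [0, 0, 0], "jaw": 85}, {"slide": [14.5, -15, 0], "dr": [0, 0, 0], "jaw": 85}, {"slide": [14.5, -15, 20], "dr": [0, 0, 0], "jaw": 85}, {"slide": [14.5, -15, 20], "dr": [0, 0, 0], "jaw": 85}, {"slide": [14.5, -15, 20], "dr": [0, 0, 0], "jaw": 85}, {"slide": [14.5, -15, 20], "dr": [0, 0, 0], "jaw": 85}])

```text
clock: 5.3
position: [529.2, 187.0, 92.1]
ee_rot: [-0.667, 0.745, -0.0, 0.001]
contact_force: [-1.0, -1.5, -0.3]
gripper_width: 84.9
grasp_force: 0.0
```

```bash
python3 - <<'E'
from h import *
print(arm.read_state()["position"]);plan(528,186,24,-97)
s=optics.get_image("scene")
cv2.imwrite("pics/c4.png",cv2.resize(s[170:270,180:290],None,fx=6,fy=6,interpolation=cv2.INTER_CUBIC))
E
```

```text
[529.19233204 186.95427554  92.0604683 ]
slide [ 1.1  1.2 68.1] dr [-0.01  0.01  0.09] t 5.3 yaw -96.3
```

View pics/c4.png

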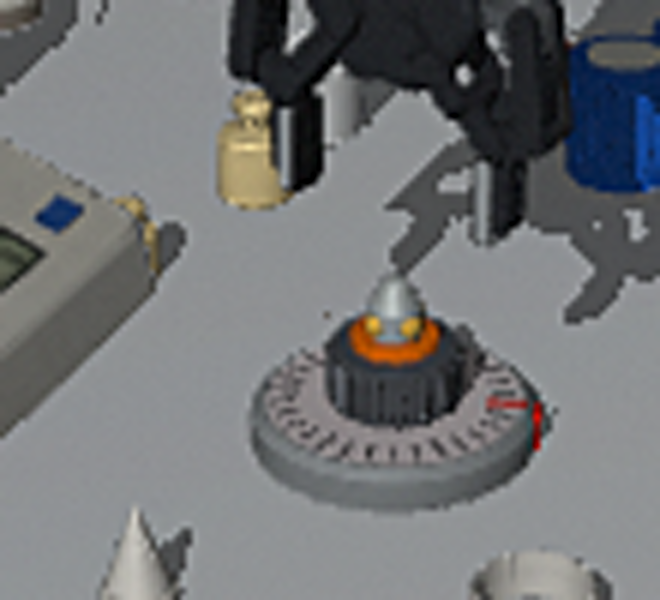

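The fingers now straddle the axis: fingertips are at crop (300,185) and (495,240), and the stud at (397,280) is midway between them. I go down and grip.

Call:
step_arm(motion=[{"slide": [0, 0, 20], "dr": [0, 0, 0], "jaw": 85}, {"slide": [0, 0, 40], "dr": [0, 0, 0], "jaw": 85}, {"slide": [0, 0, 60], "dr": [0, 0, 0], "jaw": 85}, {"slide": [0, 0, 67], "dr": [0, 0, 0], "jaw": 85}, {"slide": [0, 0, 67], "dr": [0, 0, 0], "jaw": 85}, {"slide": [0, 0, 67], "dr": [0, 0, 0], "jaw": 70}, {"slide": [0, 0, 67], "dr": [0, 0, 0], "jaw": 62}, {"slide": [0, 0, 67], "dr": [0, 0, 0], "jaw": 62}])

```text
clock: 6.35
position: [529.0, 186.8, 24.8]
ee_rot: [-0.667, 0.745, -0.0, 0.0]
contact_force: [0.2, 0.0, 0.5]
gripper_width: 62.1
grasp_force: 0.0
```

Call:
step_arm(motion=[{"slide": [0, 0, 0], "dr": [0, 0, 0], "jaw": 58}, {"slide": [0, 0, 0], "dr": [0, 0, 0], "jaw": 54}, {"slide": [0, 0, 0], "dr": [0, 0, 0], "jaw": 50}, {"slide": [0, 0, 0], "dr": [0, 0, 0], "jaw": 50}, {"slide": [0, 0, 0], "dr": [0, 0, 0], "jaw": 50}, {"slide": [0, 0, 0], "dr": [0, 0, 0], "jaw": 50}, {"slide": [0, 0, 0], "dr": [0, 0, 0], "jaw": 50}, {"slide": [0, 0, 0], "dr": [0, 0, 0], "jaw": 50}])

```text
clock: 7.35
position: [530.1, 186.9, 25.4]
ee_rot: [-0.668, 0.745, -0.001, 0.001]
contact_force: [1.8, -0.8, 5.9]
gripper_width: 52.9
grasp_force: 62.0
```

Call:
step_arm(motion=[{"slide": [0, 0, 0], "dr": [0, 0, 1], "jaw": 50}, {"slide": [0, 0, 0], "dr": [0, 0, 2], "jaw": 50}, {"slide": [0, 0, 0], "dr": [0, 0, 3], "jaw": 50}, {"slide": [0, 0, 0], "dr": [0, 0, 4], "jaw": 50}, {"slide": [0, 0, 0], "dr": [0, 0, 5], "jaw": 50}, {"slide": [0, 0, 0], "dr": [0, 0, 6], "jaw": 50}, {"slide": [0, 0, 0], "dr": [0, 0, 6], "jaw": 50}, {"slide": [0, 0, 0], "dr": [0, 0, 6], "jaw": 50}])

```text
clock: 8.35
position: [530.5, 186.7, 25.4]
ee_rot: [-0.307, 0.952, -0.0, 0.002]
contact_force: [4.3, -4.1, 4.3]
gripper_width: 53.0
grasp_force: 62.0
```

```bash
python3 - <<'E'
from h import *
print(arm.read_state()["position"]);plan(528,186,24,-161)
s=optics.get_image("scene");t=optics.get_image("top")
def crop(im,x,y,w,h,f): return cv2.resize(im[y:y+h,x:x+w],(w*f,h*f),interpolation=cv2.INTER_CUBIC)
cv2.imwrite("pics/c5.png",np.hstack([crop(s,215,200,64,60,6),crop(t,168,170,64,60,6)]))
E
```

```text
[530.51112961 186.69983656  25.43934684]
slide [2.5 0.9 1.4] dr [-0.01  0.02  2.1 ] t 8.35 yaw -144.2
```

View pics/c5.png

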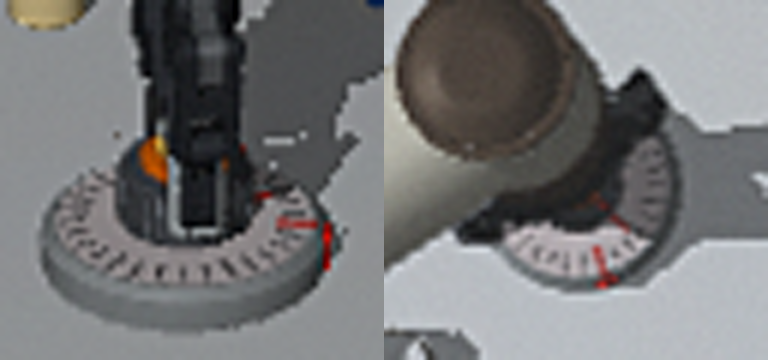

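```bash
python3 - <<'E'
from h import *
C=np.array([528.3,186])
t=cv2.imread("pics/top0.png");n=optics.get_image("top");s=optics.get_image("scene")
for nm,im,box in(("top",n,(198,198,18,24)),("scene",s,(250,226,22,16)),("top",t,(198,196,18,24))):
    x,y,w,h=box;b=im[y:y+h,x:x+w].astype(int)
    m=((b[...,2]-b[...,1]>50)&(b[...,2]-b[...,0]>50)).astype(np.uint8)
    for v,u in zip(*np.nonzero(m)):
        p=onz(nm,u+x,v+y,20)[:2]-C;print(nm,u+x,v+y,p.round(0),round(np.hypot(*p)),round(np.degrees(np.arctan2(p[1],p[0]))),b[v,u].tolist())
E
```

```text
top 206 206 [-18. -23.] 29 -129 [41, 42, 95]
top 203 211 [-36. -13.] 38 -160 [64, 65, 166]
top 203 212 [-39. -13.] 41 -162 [78, 80, 168]
top 204 212 [-39. -16.] 43 -157 [116, 116, 171]
top 203 213 [-43. -13.] 45 -163 [107, 108, 164]
top 204 213 [-43. -16.] 46 -159 [84, 81, 146]
top 204 214 [-46. -17.] 49 -160 [84, 84, 168]
top 204 215 [-50. -17.] 53 -161 [65, 65, 140]
top 205 216 [-53. -20.] 57 -159 [37, 37, 100]
top 206 216 [-53. -24.] 58 -156 [36, 39, 119]
top 203 217 [-57. -14.] 58 -167 [48, 49, 120]
top 204 217 [-57. -17.] 59 -163 [43, 46, 195]
scene 258 232 [-21. -27.] 35 -128 [12, 17, 90]
scene 259 232 [-23. -29.] 37 -129 [5, 8, 116]
scene 261 236 [-36. -13.] 38 -161 [81, 83, 134]
scene 262 236 [-38. -14.] 41 -161 [63, 65, 128]
scene 261 237 [-38.  -8.] 39 -168 [70, 72, 144]
scene 262 237 [-41.  -9.] 42 -167 [63, 65, 146]
scene 263 237 [-43. -10.] 44 -167 [70, 73, 144]
scene 264 237 [-45. -11.] 46 -166 [45, 49, 152]
scene 265 237 [-47. -12.] 49 -165 [39, 42, 143]
scene 266 237 [-49. -14.] 51 -165 [41, 46, 146]
scene 267 237 [-52. -15.] 54 -164 [18, 22, 121]
scene 269 237 [-56. 
[... 773 characters left out ...]
0, 93, 200]
top 202 203 [-8. -8.] 11 -134 [35, 58, 116]
top 198 204 [-12.   6.] 13 154 [44, 92, 200]
top 199 204 [-12.   2.] 12 170 [43, 95, 211]
top 200 204 [-12.  -1.] 12 -173 [42, 64, 123]
top 203 211 [-36. -13.] 38 -160 [65, 65, 160]
top 203 212 [-39. -13.] 41 -162 [77, 80, 161]
top 204 212 [-39. -16.] 43 -157 [112, 110, 163]
top 203 213 [-43. -13.] 45 -163 [102, 102, 153]
top 204 213 [-43. -16.] 46 -159 [84, 82, 143]
top 204 214 [-46. -17.] 49 -160 [85, 84, 164]
top 204 215 [-50. -17.] 53 -161 [62, 63, 133]
top 205 216 [-53. -20.] 57 -159 [38, 40, 98]
top 206 216 [-53. -24.] 58 -156 [39, 40, 114]
top 203 217 [-57. -14.] 58 -167 [47, 46, 112]
top 204 217 [-57. -17.] 59 -163 [44, 46, 185]
```

Call:
step_arm(motion=[{"slide": [0, 0, 0], "dr": [0, 0, 0.8], "jaw": 50}, {"slide": [0, 0, 0], "dr": [0, 0, 1.6], "jaw": 50}, {"slide": [0, 0, 0], "dr": [0, 0, 2.4], "jaw": 50}, {"slide": [0, 0, 0], "dr": [0, 0, 3.2], "jaw": 50}, {"slide": [0, 0, 0], "dr": [0, 0, 3.7], "jaw": 50}, {"slide": [0, 0, 0], "dr": [0, 0, 3.7], "jaw": 50}, {"slide": [0, 0, 0], "dr": [0, 0, 3.7], "jaw": 50}, {"slide": [0, 0, 0], "dr": [0, 0, 3.7], "jaw": 50}])

```text
clock: 9.55
position: [530.6, 186.4, 25.4]
ee_rot: [-0.054, 0.999, 0.0, 0.002]
contact_force: [4.8, -3.6, 4.7]
gripper_width: 52.8
grasp_force: 62.0
```

```bash
python3 - <<'E'
from h import *
print(arm.read_state()["position"]);plan(528,186,24,-161)
C=np.array([528.3,186]);n=optics.get_image("top");s=optics.get_image("scene")
for nm,im,box in(("top",n,(198,198,18,16)),("scene",s,(250,226,18,16))):
    x,y,w,h=box;b=im[y:y+h,x:x+w].astype(int)
    m=((b[...,2]-b[...,1]>50)&(b[...,2]-b[...,0]>50)).astype(np.uint8)
    for v,u in zip(*np.nonzero(m)):
        p=onz(nm,u+x,v+y,20)[:2]-C;print(nm,u+x,v+y,p.round(0),round(np.hypot(*p)),round(np.degrees(np.arctan2(p[1],p[0]))))
def crop(im,x,y,w,h,f): return cv2.resize(im[y:y+h,x:x+w],(w*f,h*f),interpolation=cv2.INTER_CUBIC)
cv2.imwrite("pics/c6.png",np.hstack([crop(s,240,215,40,40,10),crop(n,185,190,40,40,10)]))
E
```

```text
[530.57950695 186.39686591  25.40650736]
slide [ 2.6 -0.1  1.4] dr [-0.    0.02 -1.6 ] t 9.55 yaw -173.8
top 200 205 [-15.  -2.] 15 -174
top 201 205 [-15.  -5.] 16 -162
top 201 206 [-19.  -5.] 19 -164
top 202 209 [-29.  -9.] 30 -163
top 203 209 [-29. -13.] 31 -157
top 203 210 [-32. -13.] 35 -159
top 203 211 [-36. -13.] 38 -160
top 203 212 [-39. -13.] 41 -162
top 204 212 [-39. -16.] 43 -157
top 203 213 [-43. -13.] 45 -163
top 204 213 [-43. -16.] 46 -159
scene 250 226 [ 11. -47.] 48 -77
scene 251 226 [  8. -48.] 49 -80
scene 252 226 [  6. -49.] 49 -83
scene 250 227 [  8. -42.] 43 -79
scene 251 227 [  6. -43.] 43 -82
scene 252 227 [  4. -44.] 44 -85
scene 254 227 [ -1. -46.] 46 -91
scene 255 227 [ -3. -48.] 48 -94
scene 256 227 [ -5. -49.] 49 -96
scene 250 228 [  6. -37.] 38 -81
scene 251 228 [  4. -38.] 38 -84
scene 250 229 [  4. -32.] 33 -83
scene 257 236 [-27.  -8.] 29 -163
scene 258 236 [-30.  -9.] 31 -163
scene 259 236 [-32. -10.] 33 -162
scene 260 236 [-34. -11.] 36 -161
scene 261 236 [-36. -13.] 38 -161
scene 262 236 [-38. -14.] 41 -161
scene 261 237 [-38.  -8.] 39 -168
scene 262 237 [-41.  -9.] 42 -167
scene 263 237 [-43. -10.] 44 -167
scene 264 237 [-45. -11.] 46 -166
scene 265 237 [-47. -12.] 49 -165
scene 266 237 [-49. -14.] 51 -165
scene 267 237 [-52. -15.] 54 -164
```

View pics/c6.png

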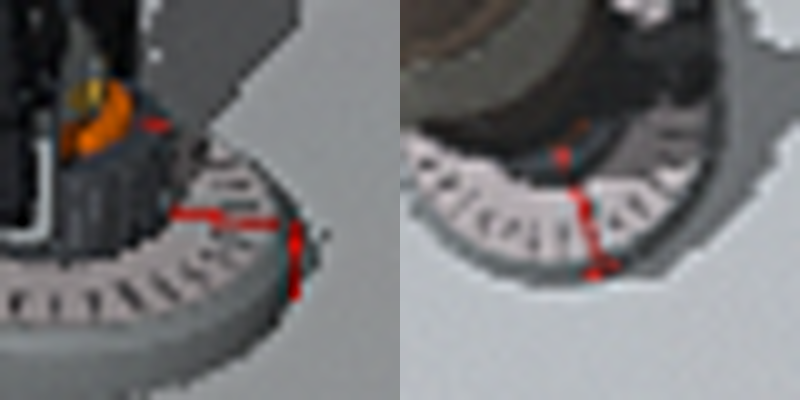

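The pointer is now in line with the zero mark. In the top crop pointer and mark form one line from (580,190) to (600,270), both at about -160°; the scene view agrees. I release the bezel, rise and recheck.

Call:
step_arm(motion=[{"slide": [0, 0, 0], "dr": [0, 0, 0], "jaw": 58}, {"slide": [0, 0, 0], "dr": [0, 0, 0], "jaw": 85}, {"slide": [0, 0, 0], "dr": [0, 0, 0], "jaw": 85}, {"slide": [0, 0, 0], "dr": [0, 0, 0], "jaw": 85}, {"slide": [0, 0, -25], "dr": [0, 0, 0], "jaw": 85}, {"slide": [0, 0, -65], "dr": [0, 0, 0], "jaw": 85}, {"slide": [0, 0, -105], "dr": [0, 0, 0], "jaw": 85}, {"slide": [0, 0, -145], "dr": [0, 0, 0], "jaw": 85}])

```text
clock: 10.65
position: [528.5, 186.6, 170.5]
ee_rot: [-0.054, 0.999, 0.0, -0.0]
contact_force: [0.0, 0.5, -0.0]
gripper_width: 85.1
grasp_force: 0.0
```

```bash
python3 - <<'E'
from h import *
print(arm.read_state()["position"]);plan(546,-187.5,170,-90)
E
```

```text
[528.47128036 186.61694689 170.52453527]
slide [  22.6 -373.8    0.5] dr [  0.    -0.   -10.48] t 10.65 yaw -173.9
```

Call:
step_arm(motion=[{"slide": [3, -45, 0], "dr": [0, 0, -1.2], "jaw": 85}, {"slide": [6, -95, 0], "dr": [0, 0, -2.5], "jaw": 85}, {"slide": [9, -150, 0], "dr": [0, 0, -3.8], "jaw": 85}, {"slide": [12, -205, 0], "dr": [0, 0, -5.1], "jaw": 85}, {"slide": [15, -260, 0], "dr": [0, 0, -6.4], "jaw": 85}, {"slide": [18, -315, 0], "dr": [0, 0, -7.7], "jaw": 85}, {"slide": [22, -374, 0], "dr": [0, 0, -9], "jaw": 85}, {"slide": [22.5, -374, 0], "dr": [0, 0, -10.3], "jaw": 85}])

```text
clock: 11.65
position: [545.9, -190.7, 168.8]
ee_rot: [-0.686, 0.727, 0.0, -0.0]
contact_force: [-0.2, 0.1, -0.1]
gripper_width: 85.2
grasp_force: 0.0
```

```bash
python3 - <<'E'
from h import *
print(arm.read_state()["position"]);plan(546,-187.5,100,-90)
C=np.array([528.3,186]);n=optics.get_image("top");s=optics.get_image("scene")
for nm,im,box in(("top",n,(200,205,9,12)),("scene",s,(254,230,14,12))):
    x,y,w,h=box;b=im[y:y+h,x:x+w].astype(int)
    m=((b[...,2]-b[...,1]>50)&(b[...,2]-b[...,0]>50)).astype(np.uint8)
    for v,u in zip(*np.nonzero(m)):
        p=onz(nm,u+x,v+y,20)[:2]-C;print(nm,u+x,v+y,round(np.hypot(*p)),round(np.degrees(np.arctan2(p[1],p[0]))))
cv2.imwrite("pics/dbg.png",s)
E
```

```text
[ 545.86637871 -190.70243197  168.81980394]
slide [-3.2  0.  68.8] dr [ 0.01 -0.   -0.42] t 11.65 yaw -93.3
top 201 205 16 -162
top 201 206 19 -164
top 202 209 30 -163
top 203 209 31 -157
top 203 210 35 -159
top 203 211 38 -160
top 203 212 41 -162
top 203 213 45 -163
top 204 213 46 -159
top 204 214 49 -160
top 204 215 53 -161
top 205 216 57 -159
top 206 216 58 -156
scene 257 236 29 -163
scene 258 236 31 -163
scene 259 236 33 -162
scene 260 236 36 -161
scene 261 236 38 -161
scene 262 236 41 -161
scene 261 237 39 -168
scene 262 237 42 -167
scene 263 237 44 -167
scene 264 237 46 -166
scene 265 237 49 -165
scene 266 237 51 -165
scene 267 237 54 -164
```

The pointer has stayed on zero. Next I go down toward the cap and check the view.

Call:
step_arm(motion=[{"slide": [0, 0, 0], "dr": [0, 0, 0], "jaw": 85}, {"slide": [0, 0, 10], "dr": [0, 0, 0], "jaw": 85}, {"slide": [0, 0, 30], "dr": [0, 0, 0], "jaw": 85}, {"slide": [0, 0, 50], "dr": [0, 0, 0], "jaw": 85}, {"slide": [0, 0, 70], "dr": [0, 0, 0], "jaw": 85}, {"slide": [0, 0, 70], "dr": [0, 0, 0], "jaw": 85}, {"slide": [0, 0, 70], "dr": [0, 0, 0], "jaw": 85}, {"slide": [0, 0, 70], "dr": [0, 0, 0], "jaw": 85}])

```text
clock: 12.75
position: [547.1, -187.5, 100.3]
ee_rot: [-0.686, 0.728, -0.001, 0.001]
contact_force: [0.1, 0.0, 0.3]
gripper_width: 85.1
grasp_force: 0.0
```

```bash
python3 - <<'E'
from h import *
print(arm.read_state()["position"]);plan(546,-187.5,10,-90)
n=optics.get_image("top");s=optics.get_image("scene")
def crop(im,x,y,w,h,f): return cv2.resize(im[y:y+h,x:x+w],(w*f,h*f),interpolation=cv2.INTER_CUBIC)
cv2.imwrite("pics/c7.png",np.hstack([crop(s,260,130,65,80,6),crop(n,270,160,65,80,6)]))
E
```

```text
[ 547.06917189 -187.48339495  100.2845587 ]
slide [ 0.1  1.2 90.3] dr [-0.01 -0.   -0.43] t 12.75 yaw -93.4
```

View pics/c7.png

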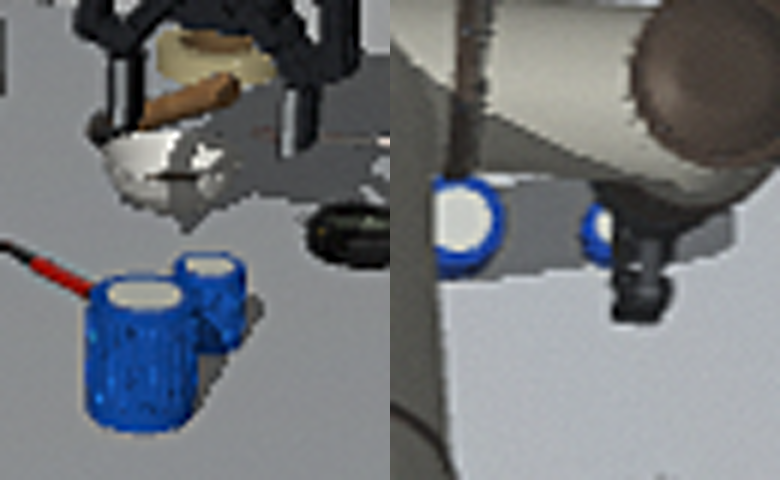

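The fingers straddle the small cap along x: the fingertips' midpoint is at crop (208,140), above the cap top at (211,265). I go down and grip.

Call:
step_arm(motion=[{"slide": [0, 0, 25], "dr": [0, 0, 0], "jaw": 85}, {"slide": [0, 0, 55], "dr": [0, 0, 0], "jaw": 85}, {"slide": [0, 0, 80], "dr": [0, 0, 0], "jaw": 85}, {"slide": [0, 0, 88], "dr": [0, 0, 0], "jaw": 85}, {"slide": [0, 0, 88], "dr": [0, 0, 0], "jaw": 70}, {"slide": [0, 0, 88], "dr": [0, 0, 0], "jaw": 55}, {"slide": [0, 0, 88], "dr": [0, 0, 0], "jaw": 46}, {"slide": [0, 0, 88], "dr": [0, 0, 0], "jaw": 42}])

```text
clock: 13.85
position: [546.6, -187.7, 11.9]
ee_rot: [-0.686, 0.728, -0.0, 0.0]
contact_force: [0.6, 0.7, -1.2]
gripper_width: 42.6
grasp_force: 0.0
```

Call:
step_arm(motion=[{"slide": [0, 0, 0], "dr": [0, 0, 0], "jaw": 40}, {"slide": [0, 0, 0], "dr": [0, 0, 0], "jaw": 37}, {"slide": [0, 0, 0], "dr": [0, 0, 0], "jaw": 33}, {"slide": [0, 0, 0], "dr": [0, 0, 0], "jaw": 33}, {"slide": [0, 0, 0], "dr": [0, 0, 0], "jaw": 33}, {"slide": [0, 0, 0], "dr": [0, 0, 0], "jaw": 33}, {"slide": [0, 0, -10], "dr": [0, 0, 0], "jaw": 33}, {"slide": [0, 0, -40], "dr": [0, 0, 0], "jaw": 33}])

```text
clock: 14.85
position: [545.3, -187.5, 50.2]
ee_rot: [-0.686, 0.728, 0.001, -0.001]
contact_force: [-0.4, 0.6, -1.1]
gripper_width: 36.5
grasp_force: 60.0
```

```bash
python3 - <<'E'
from h import *
print(arm.read_state()["position"]);plan(530.3,186.5,150,-93)
E
```

```text
[ 545.26640556 -187.45727108   50.22708857]
slide [-372.4   37.8  -99.5] dr [ 0.03  0.   -0.06] t 14.85 yaw -93.4
```

Call:
step_arm(motion=[{"slide": [0, 0, -40], "dr": [0, 0, 0], "jaw": 33}, {"slide": [0, 0, -80], "dr": [0, 0, 0], "jaw": 33}, {"slide": [-30, 3, -100], "dr": [0, 0, 0], "jaw": 33}, {"slide": [-80, 8, -100], "dr": [0, 0, 0], "jaw": 33}, {"slide": [-130, 13, -100], "dr": [0, 0, 0], "jaw": 33}, {"slide": [-180, 18, -100], "dr": [0, 0, 0], "jaw": 33}, {"slide": [-230, 23, -100], "dr": [0, 0, 0], "jaw": 33}, {"slide": [-280, 28, -100], "dr": [0, 0, 0], "jaw": 33}])

```text
clock: 15.85
position: [535.1, 95.3, 151.6]
ee_rot: [-0.686, 0.728, -0.0, 0.001]
contact_force: [0.1, -0.7, -0.3]
gripper_width: 36.0
grasp_force: 60.0
```

Call:
step_arm(motion=[{"slide": [-30, 3, 0], "dr": [0, 0, 0], "jaw": 33}, {"slide": [-60, 6, 0], "dr": [0, 0, 0], "jaw": 33}, {"slide": [-80, 8, 0], "dr": [0, 0, 0], "jaw": 33}, {"slide": [-92, 10, 0], "dr": [0, 0, 0], "jaw": 33}, {"slide": [-92, 10, 0], "dr": [0, 0, 0], "jaw": 33}, {"slide": [-92, 10, 0], "dr": [0, 0, 0], "jaw": 33}, {"slide": [-92, 10, 0], "dr": [0, 0, 0], "jaw": 33}, {"slide": [-92, 10, 0], "dr": [0, 0, 0], "jaw": 33}])

```text
clock: 16.85
position: [530.7, 185.4, 151.3]
ee_rot: [-0.685, 0.728, 0.0, -0.0]
contact_force: [-0.5, -0.7, -0.7]
gripper_width: 36.3
grasp_force: 60.0
```

```bash
python3 - <<'E'
from h import *
print(arm.read_state()["position"]);plan(530.3,186.5,95,-93)
s=optics.get_image("scene")
cv2.imwrite("pics/c8.png",cv2.resize(s[160:260,200:300],None,fx=6,fy=6,interpolation=cv2.INTER_CUBIC))
hsv=cv2.cvtColor(s[160:260,200:300],cv2.COLOR_BGR2HSV)
m=cv2.inRange(hsv,(100,130,50),(125,255,255));k,l,st,ce=cv2.connectedComponentsWithStats(m)
print(st[1:].tolist(),ce[1:].round(1).tolist())
E
```

```text
[530.72302469 185.41885082 151.34378091]
slide [-1.1  0.5 56.3] dr [ 0.   -0.   -0.06] t 16.85 yaw -93.5
[[38, 12, 16, 23, 227], [43, 12, 2, 1, 2], [46, 12, 2, 1, 2], [49, 12, 1, 1, 1], [74, 16, 19, 26, 394], [79, 16, 2, 1, 2]] [[43.8, 25.1], [43.5, 12.0], [46.5, 12.0], [49.0, 12.0], [83.1, 29.9], [79.5, 16.0]]
```

View pics/c8.png

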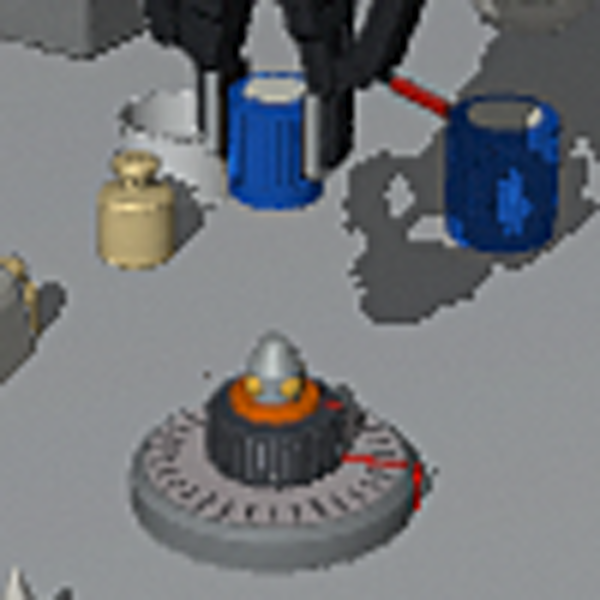

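The cap hangs upright over the stud: cap top at crop (275,92), stud tip at (275,335), pointer still on the mark. I check the lateral offset by ray.

```bash
python3 - <<'E'
from h import *
for P in((530.3,186.5,76),(530.3,186.5,183),(530.3,186.5,139)): print(proj("scene",P))
print(onz("scene",245.4,175,183), onz("scene",245.4,215.4,76))
s=optics.get_image("scene")
b=s[168:182,234:258];m=cv2.inRange(cv2.cvtColor(b,cv2.COLOR_BGR2HSV),(0,0,120),(60,70,255))
for r in range(14): print(168+r,''.join('#' if q else '.' for q in m[r]))
E
```

```text
[244.94499022 215.00174213]
[245.03027942 174.7460033 ]
[244.99503232 191.65959639]
[528.83360334 187.49411811 183.        ] [528.3669243  187.89170785  76.        ]
168 ........................
169 ........................
170 ........................
171 ........########........
172 ........................
173 ........#######.........
174 .......##########.......
175 .......#########........
176 ..........####..........
177 ........................
178 ........................
179 ........................
180 ........................
181 ........................
```

Call:
step_arm(motion=[{"slide": [-1, 0, 10], "dr": [0, 0, 0], "jaw": 33}, {"slide": [-1, 0.3, 25], "dr": [0, 0, 0], "jaw": 33}, {"slide": [-1, 0.3, 40], "dr": [0, 0, 0], "jaw": 33}, {"slide": [-1, 0.3, 50], "dr": [0, 0, 0], "jaw": 33}, {"slide": [-1, 0.3, 60], "dr": [0, 0, 0], "jaw": 33}, {"slide": [-1, 0.3, 67], "dr": [0, 0, 0], "jaw": 33}, {"slide": [-1, 0.3, 73], "dr": [0, 0, 0], "jaw": 33}, {"slide": [-1, 0.3, 73], "dr": [0, 0, 0], "jaw": 33}])

```text
clock: 17.95
position: [530.3, 186.9, 77.9]
ee_rot: [-0.686, 0.728, 0.0, -0.0]
contact_force: [0.3, 0.7, -1.1]
gripper_width: 36.2
grasp_force: 60.0
```

Call:
step_arm(motion=[{"slide": [0, 0, 3], "dr": [0, 0, 0], "jaw": 33}, {"slide": [0, 0, 6], "dr": [0, 0, 0], "jaw": 33}, {"slide": [0, 0, 8], "dr": [0, 0, 0], "jaw": 33}, {"slide": [0, 0, 10], "dr": [0, 0, 0], "jaw": 33}, {"slide": [0, 0, 10], "dr": [0, 0, 0], "jaw": 33}, {"slide": [0, 0, 10], "dr": [0, 0, 0], "jaw": 33}, {"slide": [0, 0, 10], "dr": [0, 0, 0], "jaw": 33}, {"slide": [0, 0, 10], "dr": [0, 0, 0], "jaw": 33}])

```text
clock: 18.95
position: [530.6, 187.3, 69.2]
ee_rot: [-0.686, 0.728, -0.0, 0.0]
contact_force: [-2.9, 0.9, 5.9]
gripper_width: 36.1
grasp_force: 60.5
```

Call:
step_arm(motion=[{"slide": [0, 0, 2], "dr": [0, 0, 0], "jaw": 33}, {"slide": [0, 0, 4], "dr": [0, 0, 0], "jaw": 33}, {"slide": [0, 0, 6], "dr": [0, 0, 0], "jaw": 33}, {"slide": [0, 0, 8], "dr": [0, 0, 0], "jaw": 33}, {"slide": [0, 0, 8], "dr": [0, 0, 0], "jaw": 33}, {"slide": [0, 0, 8], "dr": [0, 0, 0], "jaw": 33}, {"slide": [0, 0, 8], "dr": [0, 0, 0], "jaw": 33}, {"slide": [0, 0, 8], "dr": [0, 0, 0], "jaw": 33}])

```text
clock: 19.95
position: [530.5, 187.0, 60.4]
ee_rot: [-0.686, 0.728, -0.0, 0.0]
contact_force: [-3.6, 1.9, 3.8]
gripper_width: 36.3
grasp_force: 61.0
```

Call:
step_arm(motion=[{"slide": [0, 0, 1], "dr": [0, 0, 0], "jaw": 33}, {"slide": [0, 0, 2], "dr": [0, 0, 0], "jaw": 33}, {"slide": [0, 0, 3], "dr": [0, 0, 0], "jaw": 33}, {"slide": [0, 0, 4], "dr": [0, 0, 0], "jaw": 33}, {"slide": [0, 0, 4], "dr": [0, 0, 0], "jaw": 33}, {"slide": [0, 0, 4], "dr": [0, 0, 0], "jaw": 33}, {"slide": [0, 0, 4], "dr": [0, 0, 0], "jaw": 33}, {"slide": [0, 0, 4], "dr": [0, 0, 0], "jaw": 33}])

```text
clock: 20.95
position: [530.6, 187.0, 57.7]
ee_rot: [-0.686, 0.728, -0.0, 0.0]
contact_force: [-5.9, 1.4, 11.5]
gripper_width: 36.4
grasp_force: 62.1
```

Call:
step_arm(motion=[{"slide": [0, 0, 0.5], "dr": [0, 0, 0], "jaw": 33}, {"slide": [0, 0, 1], "dr": [0, 0, 0], "jaw": 33}, {"slide": [0, 0, 1.5], "dr": [0, 0, 0], "jaw": 33}, {"slide": [0, 0, 1.5], "dr": [0, 0, 0], "jaw": 33}, {"slide": [0, 0, 1.5], "dr": [0, 0, 0], "jaw": 33}, {"slide": [0, 0, 1.5], "dr": [0, 0, 0], "jaw": 33}, {"slide": [0, 0, 1.5], "dr": [0, 0, 0], "jaw": 33}, {"slide": [0, 0, 1.5], "dr": [0, 0, 0], "jaw": 33}])

```text
clock: 21.95
position: [530.6, 187.1, 57.6]
ee_rot: [-0.686, 0.728, -0.0, 0.0]
contact_force: [-8.2, 0.8, 20.1]
gripper_width: 36.4
grasp_force: 62.8
```

```bash
python3 - <<'E'
from h import *
s=optics.get_image("scene");n=optics.get_image("top")
def crop(im,x,y,w,h,f): return cv2.resize(im[y:y+h,x:x+w],(w*f,h*f),interpolation=cv2.INTER_CUBIC)
cv2.imwrite("pics/c9.png",np.hstack([crop(s,215,190,65,70,6),crop(n,170,170,65,70,6)]))
C=np.array([528.3,186])
for nm,im,box in(("top",n,(200,207,9,12)),("scene",s,(254,230,14,12))):
    x,y,w,h=box;b=im[y:y+h,x:x+w].astype(int)
    m=(b[...,2]-b[...,1]>50)&(b[...,2]-b[...,0]>50)
    print(nm,[(int(u+x),int(v+y),int(round(np.degrees(np.arctan2(*(onz(nm,u+x,v+y,20)[:2]-C)[::-1]))))) for v,u in zip(*np.nonzero(m))])
E
```

```text
top [(202, 209, -163), (203, 209, -157), (203, 210, -159), (203, 211, -160), (203, 212, -162), (203, 213, -163), (204, 213, -159), (204, 214, -160), (204, 215, -161), (204, 216, -162), (205, 216, -159), (206, 216, -156), (203, 217, -167), (204, 217, -163)]
scene [(257, 236, -163), (258, 236, -163), (259, 236, -162), (260, 236, -161), (261, 236, -161), (262, 236, -161), (261, 237, -168), (262, 237, -167), (263, 237, -167), (264, 237, -166), (265, 237, -165), (266, 237, -165), (267, 237, -164)]
```

View pics/c9.png

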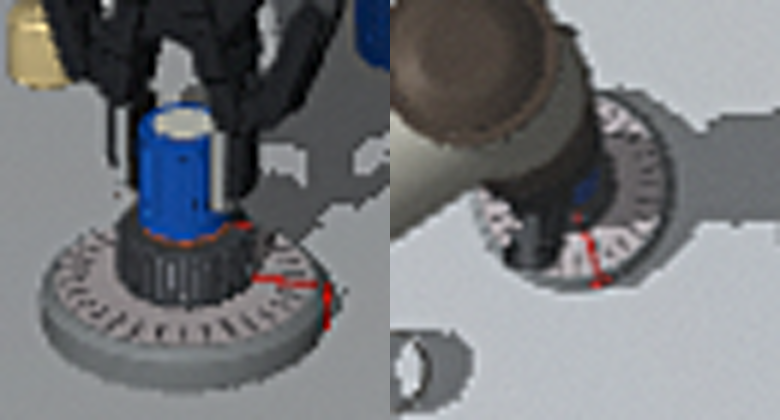

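The cap is seated over the stud down to the bezel at crop (180,240), and the pointer is on the mark in both views. The collar is at its stop: the force rose from 11.5 to 20 N with no further travel. I hand the job in.

```bash
python3 -c "
from bench import arm
print(arm.job_done())"
```

```text
the job is handed in; nothing more can be done
None
```

I handed the job in at about 22 s with the pointer on zero, the small cap clicked on, the collar at its stop and the fingers holding the cap down at about 20 N; the hand-in gave no verdict.

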